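# Turn a packed camera out of its foam and fit its lens unit

## Task

The camera lies port side down in the tight cutout of the foam block. Raise its handle end first, with the other end staying in the cutout, and tip it right over so that it comes to rest on its back on the foam shelf beyond the cutout, port facing up. Then set the tapered lens unit nose down into the port until its flange lies flat on the camera, let go of it, and leave the other things on the bench where they are.

Things in the scene. Friction and masses are not known exactly. Their poses are not given: they have to be found in the camera images.
- foam: Fixed grey foam block 320 x 180 x 60 mm high in a 22 mm high tray rim. Origin: on the bench under the centre of the cutout; z up, +x from the camera's handle end towards the shelf (across the bench, roughly towards +y). The cutout is 87 (x) x 73 mm (y), 14 mm deep (floor 46 mm above the bench). Its -x wall is missing for y -28 to 28 mm.
- foam_shelf (a point): Middle of the flat foam shelf beyond the cutout, on its surface 60 mm above the bench; axes as the foam's. The shelf is 161 mm long (foam x 43.5 to 205 mm) and 180 mm wide.
- foam_scoop (a point): Middle of the floor of the finger scoop on the block's -x side, 20 mm above the bench; axes as the foam's. The scoop is 130 mm wide (y), runs from the cutout to the block's -x edge (foam x -43.5 to -115 mm) and is open there, over an 18 mm high tray rim.
- cutout_far_rim (a point): Middle of the upper edge of the cutout's far (+x) wall, 60 mm above the bench; axes as the foam's. The camera can be tipped over about this edge.
- camera: Loose flat aluminium camera, about 0.35 kg, 84 (x) x 70 (y) x 30 mm (z), pull handle at its -x end. Origin: centre of the port's mouth, in the port face; z points from there to the plain back. Starts port down (z up) in the cutout, x along the foam's x, 16 mm standing above the foam. The port is a conical recess 52 mm across at the mouth, 36 mm at its flat bottom, 16 mm deep.
- camera_handle (a point): Middle of the handle's cross bar, axes as the camera's. Round steel bar 9 mm thick along y between two legs (53 mm free between them), 38 mm beyond the camera's -x end, 20 mm from the port face. At the start it is 66 mm above the bench over the scoop, 41 mm free below it; it can be hooked from below or pinched.
- camera_far_end (a point): Point in the middle of the camera's +x end face (the end without handle), half-way between port face and back; axes as the camera's.
- lens_center (a point): Loose black lens unit, 0.15 kg, 60 mm high, stands nose down: its axis half-way up; z from nose to eye end. From the tip up: cone 33 mm across, 49 mm at height 15; flange 60 mm across, height 15 to 20; plain barrel 40 mm across, 20 to 60, gripped here. The cone enters the port with 1 mm to spare all round till the flange lies on the port face (nose 15 mm deep).
- tube: Bystander: black straight open tube, 42 mm across, 55 mm high, standing; origin at the centre of its underside. Leave it.
- jar: Bystander: small white jar with a black cap, 44 mm across, 60 mm high, standing; origin at the centre of its underside. Leave it.
- driver: Bystander: screwdriver lying on the bench. Leave it.
There are look-alikes about, which are no part of the job. Leave any blue or green look-alike of the part that bears lens_center alone.

How it is judged (in metres and radians):
On the way, in this order (a step that is already met when the one before it is completed fails the run):
1. the camera's handle end is raised (camera tilted 30 to 75 degrees) while its other end is still in the cutout (angle between camera's own z axis and vertical between 0.52 and 1.31 rad and distance between camera_far_end and cutout_far_rim below 0.032 m and height (world z) of camera_handle above 0.1 m), for 0.1 s.
2. the camera lies turned over, port up, at rest on the foam shelf (angle between camera's own z axis and vertical above 3.05 rad and height (world z) of camera between 0.084 and 0.096 m and x of camera in the frame of foam above 0.045 m and linear speed of camera below 0.02 m/s), for 0.3 s.
At the end, for the whole second after the job is handed in: The camera rests port up on the foam shelf (level within 5 deg, port face 90 +- 6 mm above the bench, centre beyond the far rim). The lens unit stands in the port: upright within 4.5 deg, within 5 mm of its centre, flange down within 2.5 mm (all of step 2 and horizontal distance between lens_center and camera below 0.005 m and angle between lens_center's own z axis and vertical below 0.08 rad and z of lens_center in the frame of camera above -0.0175 m); the robot touches nothing.
It fails at once if the camera falls off the foam (height (world z) of camera below 0.035 m).
It fails at once if a bystander is shifted by more than 30 mm (distance of any of tube, jar, driver from where it was at the start of the episode above 0.03 m).
It also fails if it takes over 66 s, if anything falls off the work surface, if the arm or the gripper's body presses on something with over 40 N, if the wrist force passes 120 N, or if a joint passes its speed limit or range.

## Robot

A 6-joint arm with a two-finger parallel gripper is mounted at the origin on the work surface. World frame = base frame: x ahead of the robot, y to its left, z up, the work surface at z = 0. Lengths are in mm, angles in rad, forces in N, time in s.
With the tool pointing down it reaches from about 400 to 925 mm from the base axis. Payload 12.5 kg.
Tool frame: the origin (TCP) lies on the centre line of the jaws, within the pads' length; the fingertips stand 17 mm ahead of it and the grasp point (between the pads) lies 2 mm behind it; z points along the fingers, y is the line along which they close (so a half turn about z gives the same grasp; the last joint's range is limited). The gripper opens to 95 mm and grips with 3 to 60 N. Pads are 20 mm wide; open, the fingers measure 119 mm over their backs; the gripper's body (75 mm by 180 mm) begins 59 mm behind the grasp point.
Start: joints at [-1.441, 0.491, 1.559, -0, 1.092, -0.106], TCP at [146.035, -607.716, 231.661] pointing down, gripper open.
Joint ranges: [-3.1, 3.1], [-0.84, 2.19], [0.05, 2.79], [-1.13, 4.28], [0.06, 2.93], [-2.69, 2.69]. Speed limits (rad/s): [2.22, 2.22, 2.79, 3.14, 3.14, 3.14].

## Interface

Orientations are given as [roll, pitch, yaw] about the fixed x, y, z axes, in that order (R = Rz(yaw) Ry(pitch) Rx(roll)).
In Python, from cell import env gives the robot as it stands.
- The arm moves only by the tool drive_tool, never from a script. Its argument "deltas" is text: rows parted by semicolons, each of 4 numbers parted by spaces: the shift along the world's x, y, z normalised to -1 to 1, where 1 is 100 mm, then the turn about the world's z normalised to -1 to 1, where 1 is 180 degrees. A call has 1 to 10 rows; each row shifts and turns the commanded pose from where the row before left it; what a row does not reach is not made up. A row lasts 1/12 s, in which the tool goes at most 41.7 mm and 7.16 degrees, less where a joint would pass 70% of its speed; a pose out of reach is approached as far as the arm can. A call with a number of a shift or a turn outside -1 to 1 is refused whole. A call with a gripper value outside its range is refused whole. "gripper" is the closure, from 0 (fully open) to 1 (shut), set as the call begins (left out, the last holds). The fingers move at their own pace and stop on an object; the grip force is fixed at half the most. Time passes only in rows, so rows that do not move let the fingers close. It gives the time, the measured TCP pose, the force, the opening and the grip force at its end, in the units of the state.
- env.state(): the state, without advancing time (a new reading comes with each control period).
- env.read_camera(name): name is "scene" or "top" or "wrist"; returns (picture, depth): 480x640x3 uint8, red, green, blue; 480x640 float32, mm along the optical axis (not along the pixel's ray), 0 where there is no reading.
- env.camera_params(name): a dict with "mtx" (3x3 intrinsics, pixels), "camera_from_world" (4x4, takes a point from world to camera coordinates); the wrist camera has in their place "mount" (4x4, takes a point from camera to tool coordinates, whose origin is the TCP and whose axes are the flange's). Camera axes: x right, y down, z forward; pixel columns grow to the right and rows downward; lengths in mm; the calibration is good to about 2 mm. A picture is of the moment at which its call begins: read the wrist's pose just before it. camera_params takes no time and is no camera call.
- env.job_done(): hands the job in; it is judged then, once.
The state is a dict: "t": time; "joints": joint angles; "qvel": joint speeds; "tau": joint torques, N m; "eef_pos": TCP position; "tcp_rot": TCP orientation; "ft_force": force on the tool from outside, world axes, zero at the start; "moment": the same for the moment, N m; "opening": opening from 0.0 (shut) to 1.0 (fully open); "grip_force": force on a finger pad.
Only numpy, scipy, OpenCV 4.12 (cv2) and the standard library are available. Lean on these libraries where they do the work, as an engineer would, in place of code of your own. Each camera call takes 0.05 s, during which the arm holds its last target. There are 200 camera calls.

## Working session

There is one attempt and no reset: what is moved stays moved. The work goes in short steps, Python scripts to look and compute and a tool call to move; the robot and the scene stay as the last step left them, time stands still between calls to the robot, and variables do not carry over. Pictures are saved under pics/ and viewed, at most 10 in all, crops included, and the job is handed in when it is done.

Besides the shell and the picture viewer there is one more tool, called after ">>>" as a command line: name --argument value ..., lists and objects as JSON in quotes. drive_tool: Moves the arm, as the interface text tells. Its arguments: {"type":"object","properties":{"deltas":{"type":"string"},"gripper":{"type":"number"}},"required":["deltas"]}

```bash
ls; mkdir -p pics
cat > h.py <<'E'
import numpy as np, cv2
from cell import env
def shot(n,f):
    im,d=env.read_camera(n); cv2.imwrite('pics/'+f,im[:,:,::-1]); np.savez('pics/'+n,im=im,d=d); return im,d
def cam(n):
    p=env.camera_params(n); return np.array(p['mtx']),np.array(p['camera_from_world']) if 'camera_from_world' in p else np.array(p['mount'])
def pts(n,d):
    K,T=cam(n); 
    v,u=np.mgrid[:480,:640]; P=np.stack([(u-K[0,2])/K[0,0]*d,(v-K[1,2])/K[1,1]*d,d],-1)
    Ti=np.linalg.inv(T); return P@Ti[:3,:3].T+Ti[:3,3]
E
python3 - <<'E'
from h import *
print(env.state())
for n in('top','scene'):
    shot(n,n+'1.png'); K,T=cam(n); print(K,np.linalg.inv(T).round(2))
E
```

```text
pics
{'t': 0.0, 'joints': array([-1.44062704e+00,  4.91554852e-01,  1.55945703e+00, -6.81233589e-06,
        1.09168280e+00, -1.05587659e-01]), 'qvel': array([ 0.00072002, -0.0001301 , -0.0003113 ,  0.00128052, -0.00063376,
        0.00214061]), 'tau': array([ 9.41162543e-04, -6.12637711e+01, -2.58169305e+01,  6.93088607e-02,
        4.82705317e-02, -1.28857096e-04]), 'eef_pos': array([ 145.98566197, -607.4802624 ,  231.06205049]), 'tcp_rot': array([-3.14049613e+00, -1.10135970e-04,  2.35760033e-01]), 'ft_force': array([ 0.18714355, -0.25098105, -0.35655201]), 'moment': array([-0.0112005 ,  0.03327333, -0.05671484]), 'grip_force': 0.0, 'opening': 0.9993418321707416}
[[550.45200138   0.         316.05511123]
 [  0.         550.45200138 238.02314696]
 [  0.           0.           1.        ]] [[-3.00000e-02 -1.00000e+00  5.00000e-02  4.59120e+02]
 [-1.00000e+00  3.00000e-02 -0.00000e+00  1.01710e+02]
 [-0.00000e+00 -5.00000e-02 -1.00000e+00  1.05789e+03]
 [ 0.00000e+00  0.00000e+00  0.00000e+00  1.00000e+00]]
[[434.72036837   0.         323.21243934]
 [  0.         434.72036837 230.52022722]
 [  0.           0.           1.        ]] [[ 2.90000e-01  6.80000e-01 -6.70000e-01  1.08139e+03]
 [ 9.60000e-01 -1.90000e-01  2.10000e-01 -9.51900e+01]
 [ 1.00000e-02 -7.00000e-01 -7.10000e-01  6.79610e+02]
 [ 0.00000e+00  0.00000e+00  0.00000e+00  1.00000e+00]]
```

View pics/top1.png

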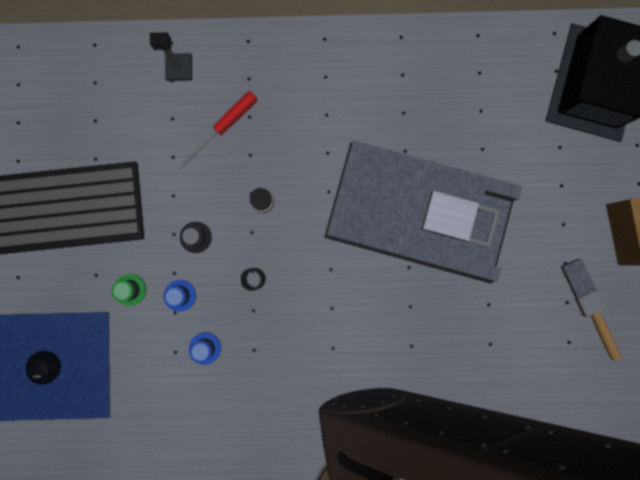

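View pics/scene1.png

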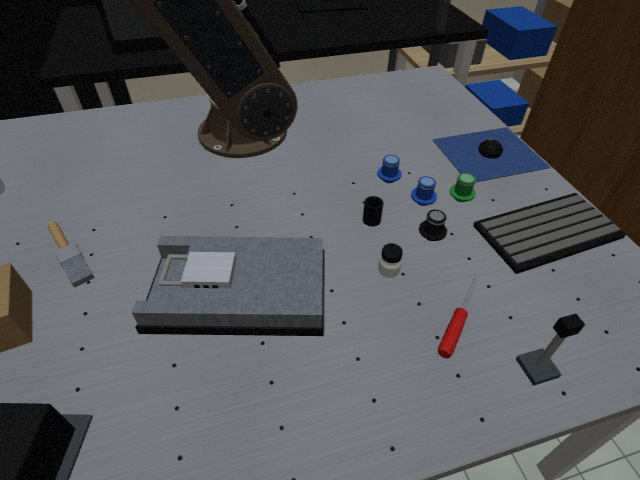

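The views show the foam with the silver camera at top (450,215) and its handle at (487,225). The black lens is at top (195,236), the tube at (253,279), the jar at (262,200) and the driver at (220,130).

Run:
```python
from h import *
z=np.load('pics/top.npz');im,d=z['im'],z['d'];P=pts('top',d)
hsv=cv2.cvtColor(im,cv2.COLOR_RGB2HSV)
roi=np.zeros(d.shape,bool);roi[180:250,410:505]=1
Z=P[...,2]
for lo,hi,nm in((71,84,'cam'),):
    m=roi&(Z>lo)&(Z<hi); n,l,s,c=cv2.connectedComponentsWithStats(m.astype('u1')); k=1+s[1:,4].argmax(); m=l==k
    q=P[m]; print(nm,m.sum(),np.median(q[:,2])); r=cv2.minAreaRect(q[:,:2].astype('f4')); print(r)
# bright camera/handle
bright=roi&(im.min(2)>150); q=P[bright]; print('bright',bright.sum(),cv2.minAreaRect(q[:,:2].astype('f4')),np.median(q[:,2]))
print('foam');r=np.zeros(d.shape,bool);r[130:290,315:530]=1
f=r&(Z>52)&(Z<90); print(np.median(Z[f]),cv2.minAreaRect(P[f][:,:2].astype('f4')))
print(Z[205:250:4,465:505:4].round(0)); print(im[205:250:4,465:505:4,1])
b=np.zeros(d.shape,bool);b[215:256,175:216]=1
for lo,hi in((50,70),(14,30)):
    m=b&(Z>lo)&(Z<hi);q=P[m];print('lens',m.sum(),np.median(q,0),cv2.minEnclosingCircle(q[:,:2].astype('f4')) if m.any() else 0)
```

```text
cam 1847 75.7725694496354
((537.497802734375, -141.40631103515625), (85.15142822265625, 70.43140411376953), 72.93472290039062)
bright 130 ((533.974853515625, -136.9635772705078), (73.04666137695312, 57.22840118408203), 66.46129608154297) 75.83369100374739
foam
60.11543509031628 ((550.4432983398438, -98.8590087890625), (320.7561340332031, 181.026611328125), 73.05690002441406)
[[  75.   74.   72.   74.   69.   19.   20.   18.   24.   23.]
 [  76.   76.   71.   76.   70.   71.   72.   71.   21. 1058.]
 [  79.   75.   74.   20.   19.   18.   23.   68.   71.   20.]
 [  74.   76.   78.   21.   21.   20.   20.   67.   71.   20.]
 [  75.   77.   74.   23.   19.   21.   21.   65.   73.   20.]
 [  73.   77.   74.   22.   18.   19.   21.   70.   22.   19.]
 [  73.   75.   19.   17.   19.   20.   21.   69.   21.   19.]
 [  76.   77.   21.   21.   21.   17.   67.   72.   20.   22.]
 [  76.   77.   21.   19.   18.   21.   65.   63.   20.   20.]
 [  59.   66.   68.   70.   69.   23.   71.   17.   18.   21.]
 [  59.   61.   20.   21.   67.   68.   74.   20.   19.   20.]
 [  60.   58.   21.   15.   19.   20.   20.   21.   20.   -0.]]
[[149 148 144 139  92  84  80  82  82  83]
 [151 152 151 100  83  98 102  98  89  85]
 [150 148 149  86  83  77  82  79 102  90]
 [155 151 149  83  84  76  85  80  99  84]
 [149 150 135  83  82  82  86  95  90  90]
 [149 150 108  79  84  84  85 103  83  85]
 [149 148  89  86  84  78  82 100  84  85]
 [150 145  87  85  87  81  85  95  85  84]
 [150 132  83  83  87  83  98  84  90  75]
 [ 73  94 101 102 101  87 103  86  88  55]
 [ 83  82  89  84  80  93 100  83  82  62]
 [ 85  85  86  87  84  84  88  84  82  88]]
lens 397 [514.57825561 327.59029759  59.69379722] ((514.1289672851562, 328.11004638671875), 20.292938232421875)
lens 359 [508.70711881 316.74211602  19.89237532] ((514.4478149414062, 328.2965087890625), 30.085124969482422)
```

>>> drive_tool --deltas "0.2 0.22 0 -0.017;0.2 0.22 0 -0.017;0.2 0.22 0 -0.017;0.2 0.22 0 -0.017;0.2 0.22 0 -0.017;0.2 0.22 0 -0.017;0.2 0.22 0 -0.017;0.2 0.22 0 -0.017;0.2 0.22 0 -0.017;0.2 0.22 0 -0.016" --gripper 0.68

```text
t: 0.93
eef_pos: [346.8, -386.4, 231.5]
tcp_rot: [-3.141, 0.0, -0.298]
ft_force: [0.1, 0.1, -0.7]
opening: 0.359
grip_force: 0.0
```

>>> drive_tool --deltas "0.2 0.21 0 0;0.2 0.21 0 0;0.2 0.21 0 0;0.2 0.21 0 0;0.2 0.21 0 0;0.2 0.21 0 0;0.2 0.21 0 0;0.2 0.2 -0.2 0;0.08 0.02 -0.2 0;0 0 0 0"

```text
t: 1.77
eef_pos: [514.2, -216.8, 188.4]
tcp_rot: [-3.14, 0.005, -0.293]
ft_force: [0.0, 0.3, 0.1]
opening: 0.319
grip_force: 0.0
```

```bash
cat >> h.py <<'E'
from scipy.spatial.transform import Rotation as Ro
def wpts(f):
    s=env.state(); im,d=shot('wrist',f); K,M=cam('wrist')
    v,u=np.mgrid[:480,:640]; P=np.stack([(u-K[0,2])/K[0,0]*d,(v-K[1,2])/K[1,1]*d,d],-1)
    P=P@M[:3,:3].T+M[:3,3]; return s,im,d,P@Ro.from_euler('xyz',s['tcp_rot']).as_matrix().T+s['eef_pos']
O=np.array([537.4,-141.6]);X=np.array([.2915,.9566]);Y=np.array([-.9566,.2915])
E
python3 - <<'E'
from h import *
s,im,d,W=wpts('w1.png');print(s['eef_pos'],s['tcp_rot'])
q=W[...,:2]-O; fx=q@X; fy=q@Y; Z=W[...,2]
g=(Z>55)&(Z<85)&(d>0)
m=g&(abs(fx+80)<15)&(abs(fy)<20); print('bar',m.sum(),np.median(fx[m]),np.percentile(fx[m],[2,98]),np.percentile(Z[m],[50,95]))
m=g&(fx<-20)&(fx>-110)&(abs(fy)<45); print('y range',np.percentile(fy[m],[1,99]))
for k in(-15,0,15):
  m=g&(Z>70)&(abs(fy-k)<3)&(fx>-60)&(fx<60); print('cam end x',fx[m].min() if m.any() else 0)
E
```

```text
[ 514.15235123 -216.80650052  188.42483491] [-3.1404968   0.00475606 -0.29269174]
bar 506 -78.40153455789326 [-82.63161056 -74.16882744] [69.42850793 71.0360326 ]
y range [-43.54532151  42.82844786]
cam end x -40.60327432687678
cam end x -40.69385139457583
cam end x -40.644159389018775
```

View pics/w1.png

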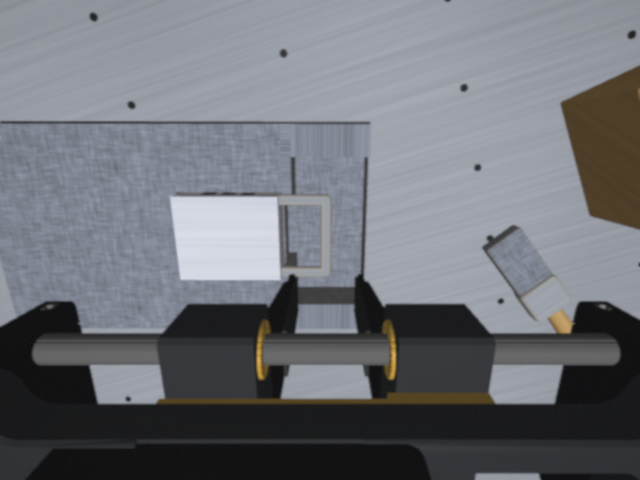

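The wrist view shows the handle bar at (325,235) lined up between the fingertips at columns 290–365. I'll descend and pinch it.

>>> drive_tool --deltas "0 0 -0.25 0;0 0 -0.25 0;0 0 -0.25 0;0 0 -0.2 0;0 0 -0.1 0;0 0 -0.1 0;0 0 0 0;0 0 0 0"

```text
t: 2.48
eef_pos: [514.2, -219.2, 77.4]
tcp_rot: [3.141, -0.001, -0.296]
ft_force: [0.1, -0.9, 0.8]
opening: 0.318
grip_force: 0.0
```

>>> drive_tool --deltas "0 0 0 0;0 0 0 0;0 0 0 0;0 0 0 0;0 0 0 0;0 0 0 0" --gripper 1

```text
t: 2.98
eef_pos: [514.4, -218.2, 77.1]
tcp_rot: [-3.141, -0.001, -0.295]
ft_force: [1.6, 5.0, 2.1]
opening: 0.087
grip_force: 30.0
```

Run:
```python
from h import *
p=[(-80,66)]
for t in list(range(6,90,6)):
    r=np.radians(t);s,c=np.sin(r),np.cos(r)
    B=42-min(14*s/c,30*s); p.append((B-122*c+20*s,46+122*s+20*c+.5))
for t in range(90,181,6):
    r=np.radians(t);s,c=np.sin(r),np.cos(r)
    p.append((43.5-112*c-10*s,60+112*s-10*c+1))
p=np.array(p); d=np.diff(p,axis=0); 
for i,(a,b) in enumerate(d): print(6*(i+1),p[i+1].round(1),(np.r_[X*a,b]/100).round(3))
```

```text
6 [-78.7  79.1] [0.004 0.012 0.131]
12 [-76.2  91.4] [0.007 0.024 0.123]
18 [-72.4 103.2] [0.011 0.036 0.118]
24 [-67.6 114.4] [0.014 0.046 0.112]
30 [-61.7 124.8] [0.017 0.056 0.104]
36 [-55.1 134.4] [0.019 0.063 0.096]
42 [-47.9 143. ] [0.021 0.069 0.086]
48 [-40.3 150.5] [0.022 0.072 0.075]
54 [-32.8 157. ] [0.022 0.072 0.064]
60 [-25.9 162.2] [0.02  0.066 0.052]
66 [-16.8 166.1] [0.027 0.088 0.039]
72 [ -5.2 168.7] [0.034 0.11  0.026]
78 [  6.9 170. ] [0.035 0.115 0.013]
84 [ 19.3 169.9] [ 0.036  0.119 -0.001]
90 [ 33.5 173. ] [0.041 0.136 0.031]
96 [ 45.3 173.4] [0.034 0.113 0.004]
102 [ 57.  172.6] [ 0.034  0.112 -0.008]
108 [ 68.6 170.6] [ 0.034  0.111 -0.02 ]
114 [ 79.9 167.4] [ 0.033  0.108 -0.032]
120 [ 90.8 163. ] [ 0.032  0.104 -0.044]
126 [101.2 157.5] [ 0.03   0.1   -0.055]
132 [111.  150.9] [ 0.028  0.093 -0.066]
138 [120.  143.4] [ 0.026  0.086 -0.075]
144 [128.2 134.9] [ 0.024  0.078 -0.085]
150 [135.5 125.7] [ 0.021  0.069 -0.093]
156 [141.7 115.7] [ 0.018  0.06  -0.1  ]
162 [146.9 105.1] [ 0.015  0.05  -0.106]
168 [151.   94.1] [ 0.012  0.039 -0.111]
174 [153.8  82.7] [ 0.008  0.027 -0.114]
180 [155.5  71. ] [ 0.005  0.016 -0.117]
```

>>> drive_tool --deltas "0.002 0.006 0.066 0;0.002 0.006 0.065 0;0.004 0.012 0.062 0;0.003 0.012 0.061 0;0.006 0.018 0.059 0;0.005 0.018 0.059 0;0.007 0.023 0.056 0;0.007 0.023 0.056 0;0.009 0.028 0.052 0;0.008 0.028 0.052 0"

```text
t: 3.82
eef_pos: [519.4, -201.1, 136.0]
tcp_rot: [3.141, -0.0, -0.295]
ft_force: [-0.5, 0.5, -4.0]
opening: 0.083
grip_force: 30.0
```

>>> drive_tool --deltas "0.01 0.032 0.048 0;0.009 0.031 0.048 0;0.01 0.034 0.043 0;0.011 0.035 0.043 0;0.011 0.036 0.038 0;0.011 0.036 0.037 0;0 0 0 0;0 0 0 0;0 0 0 0"

```text
t: 4.57
eef_pos: [525.6, -181.3, 161.4]
tcp_rot: [3.141, -0.001, -0.295]
ft_force: [-1.1, -5.0, 3.7]
opening: 0.084
grip_force: 30.0
```

Run:
```python
from h import *
shot('scene','s2.png')
```

```text
(no output)
```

View pics/s2.png

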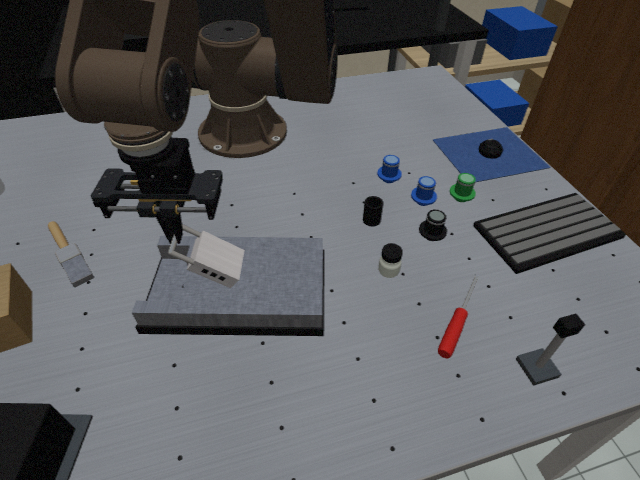

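The camera (218,258) is tilted about 45° with its far end still in the cutout and the bar held. Continuing.

>>> drive_tool --deltas "0.011 0.036 0.032 0;0.011 0.036 0.032 0;0.01 0.033 0.026 0;0.01 0.033 0.026 0;0.014 0.044 0.02 0;0.013 0.044 0.019 0;0.017 0.055 0.013 0;0.017 0.055 0.013 0;0.018 0.058 0.007 0;0.017 0.057 0.006 0"

```text
t: 5.45
eef_pos: [541.8, -139.4, 185.9]
tcp_rot: [3.137, -0.012, -0.295]
ft_force: [-9.4, -17.3, 47.4]
opening: 0.084
grip_force: 30.0
```

>>> drive_tool --deltas "0.018 0.06 0 0;0.018 0.059 0 0;0.021 0.068 0.015 0;0.02 0.068 0.016 0;0.017 0.057 0.002 0;0.017 0.056 0.002 0;0.017 0.056 -0.004 0;0.017 0.056 -0.004 0;0 0 0 0;0 0 0 0"

```text
t: 6.28
eef_pos: [557.5, -87.9, 187.7]
tcp_rot: [-3.14, -0.012, -0.295]
ft_force: [3.0, 1.4, 36.2]
opening: 0.087
grip_force: 30.0
```

Run:
```python
from h import *
shot('scene','s3.png')
```

```text
(no output)
```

View pics/s3.png

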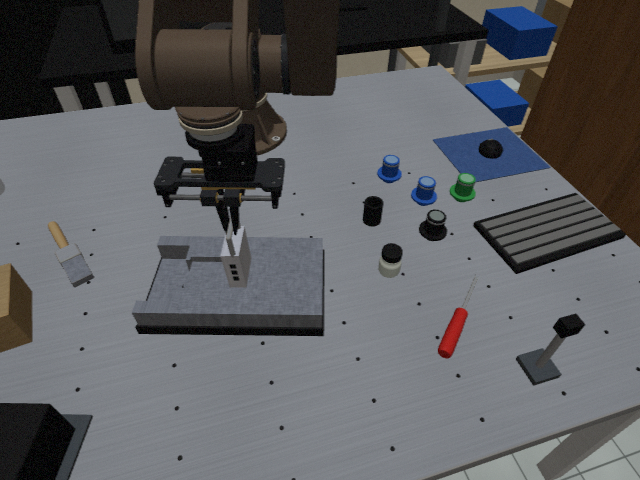

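Run:
```python
from h import *
print(env.state()['eef_pos'],env.state()['ft_force'])
z=np.load('pics/scene.npz');W=pts('scene',z['d']);q=W[...,:2]-O;fx=q@X;fy=q@Y;Z=W[...,2];im=z['im']
for v in range(228,296,4): print(v,[(int(fx[v,u]),int(fy[v,u]),int(Z[v,u])) for u in range(220,256,4)])
cv2.imwrite('pics/s3c.png',cv2.resize(im[190:310,170:290,::-1],(600,600),interpolation=cv2.INTER_CUBIC))
```

```text
[557.51275464 -87.95970922 187.72985199] [ 2.43695264  3.01149239 34.75686723]
228 [(-18, 172, 0), (49, -14, 187), (55, -15, 187), (61, -14, 187), (68, -13, 186), (63, 28, 144), (70, 29, 143), (43, 171, 2), (51, 174, -1)]
232 [(-15, 159, 0), (-7, 159, 0), (56, -23, 187), (62, -22, 186), (66, -12, 176), (65, 17, 145), (70, 23, 139), (45, 160, 0), (53, 160, 0)]
236 [(-14, 147, 0), (-5, 147, 0), (58, -31, 186), (52, 9, 144), (59, 8, 144), (66, 8, 145), (70, 19, 134), (46, 147, 1), (55, 149, 0)]
240 [(6, 79, 60), (40, 0, 144), (58, -35, 181), (54, -1, 145), (60, 0, 144), (67, -1, 146), (70, 14, 129), (61, 80, 59), (69, 78, 61)]
244 [(9, 67, 61), (41, -9, 144), (56, -36, 173), (62, -34, 171), (62, -10, 145), (69, -11, 146), (70, 8, 125), (72, 31, 100), (70, 69, 60)]
248 [(11, 56, 61), (43, -18, 144), (202, -506, 679), (60, -32, 159), (63, -19, 145), (69, -16, 142), (202, -506, 679), (71, 27, 93), (72, 58, 60)]
252 [(13, 45, 62), (45, -28, 145), (51, -27, 144), (60, -36, 154), (64, -27, 144), (70, -24, 140), (70, 0, 114), (72, 21, 89), (73, 47, 61)]
256 [(14, 37, 60), (46, -36, 144), (52, 
[... 658 characters left out ...]
 60)]
276 [(19, -3, 50), (25, 0, 45), (45, -36, 92), (52, -36, 92), (59, -36, 92), (66, -36, 92), (72, -33, 89), (73, -12, 63), (80, -11, 61)]
280 [(19, -8, 46), (27, -8, 46), (43, -35, 80), (50, -36, 81), (57, -36, 82), (64, -35, 80), (71, -34, 78), (74, -19, 60), (81, -18, 60)]
284 [(21, -18, 46), (28, -18, 46), (36, -18, 47), (49, -36, 70), (56, -36, 70), (63, -35, 69), (69, -34, 68), (75, -28, 60), (82, -27, 59)]
288 [(27, -37, 60), (34, -38, 60), (41, -37, 60), (48, -37, 60), (55, -38, 61), (62, -38, 62), (69, -37, 61), (76, -37, 60), (83, -36, 60)]
292 [(29, -48, 62), (35, -47, 61), (42, -46, 60), (49, -45, 59), (56, -46, 61), (63, -45, 59), (70, -45, 59), (77, -47, 61), (84, -46, 61)]
```

View pics/s3c.png

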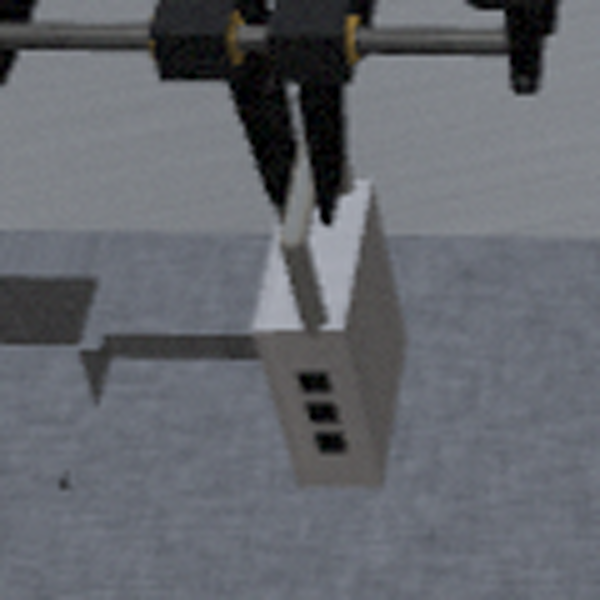

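The camera stands upright on the shelf beyond the rim, spanning foam x 43–74 mm with its top at 144 mm. It rode up onto the rim, and the tool is pressing on it with about 35 N. I'll relieve that pressure, then lay it over about its lower back edge.

Run:
```python
from h import *
p=[]
for t in [87]+list(range(92,178,5))+[178.5]:
    r=np.radians(t);s,c=np.sin(r),np.cos(r)
    p.append((74-122*c-10*s,60+122*s-10*c))
p=np.array(p)
for a,b in zip(p,np.diff(p,axis=0)): print(a.round(1),(np.r_[X*b[0],b[1]]/100).round(3))
print(p[-1])
```

```text
[ 57.6 181.3] [0.031 0.102 0.01 ]
[ 68.3 182.3] [0.031 0.102 0.   ]
[ 78.9 182.3] [ 0.031  0.102 -0.009]
[ 89.6 181.4] [ 0.031  0.101 -0.018]
[100.1 179.6] [ 0.03   0.099 -0.027]
[110.4 176.9] [ 0.029  0.096 -0.036]
[120.5 173.2] [ 0.028  0.093 -0.045]
[130.2 168.8] [ 0.027  0.089 -0.053]
[139.4 163.5] [ 0.026  0.084 -0.061]
[148.2 157.4] [ 0.024  0.078 -0.068]
[156.4 150.5] [ 0.022  0.072 -0.075]
[164. 143.] [ 0.02   0.066 -0.082]
[170.9 134.8] [ 0.018  0.059 -0.087]
[177.  126.1] [ 0.016  0.051 -0.092]
[182.4 116.9] [ 0.013  0.043 -0.097]
[186.9 107.2] [ 0.011  0.035 -0.1  ]
[190.6  97.2] [ 0.008  0.027 -0.103]
[193.4  86.9] [ 0.006  0.018 -0.105]
[195.3  76.4] [ 0.001  0.004 -0.032]
[195.69642416  73.19016094]
```

>>> drive_tool --deltas "0 0 0.02 0;0 0 0.02 0;0 0 0.01 0;0 0 0 0"

```text
t: 6.67
eef_pos: [553.5, -87.6, 188.1]
tcp_rot: [-3.141, 0.001, -0.295]
ft_force: [-1.0, 2.1, 4.7]
opening: 0.083
grip_force: 30.0
```

>>> drive_tool --deltas "0.016 0.051 0.005 0;0.015 0.051 0.005 0;0.016 0.051 0 0;0.015 0.051 0 0;0.016 0.051 -0.004 0;0.015 0.051 -0.005 0;0.016 0.051 -0.009 0;0.015 0.05 -0.009 0;0.015 0.05 -0.013 0;0.015 0.049 -0.014 0"

```text
t: 7.5
eef_pos: [570.5, -36.6, 186.6]
tcp_rot: [-3.141, -0.004, -0.295]
ft_force: [-4.7, 3.3, 29.1]
opening: 0.083
grip_force: 30.0
```

>>> drive_tool --deltas "0.015 0.048 -0.018 0;0.014 0.048 -0.018 0;0.014 0.047 -0.022 0;0.014 0.046 -0.023 0;0 0 0 0;0 0 0 0"

```text
t: 8.0
eef_pos: [578.0, -16.3, 181.1]
tcp_rot: [-3.137, -0.01, -0.295]
ft_force: [-3.4, 12.6, 41.4]
opening: 0.084
grip_force: 30.0
```

Run:
```python
from h import *
s=env.state();print(s['ft_force'],(s['eef_pos'][:2]-O)@X)
im,d=shot('scene','s4.png')
cv2.imwrite('pics/s4c.png',cv2.resize(im[150:330,160:340,::-1],(600,600),interpolation=cv2.INTER_CUBIC))
```

```text
[-3.36247388 12.57830378 41.44873042] 131.6976437560838
```

View pics/s4c.png

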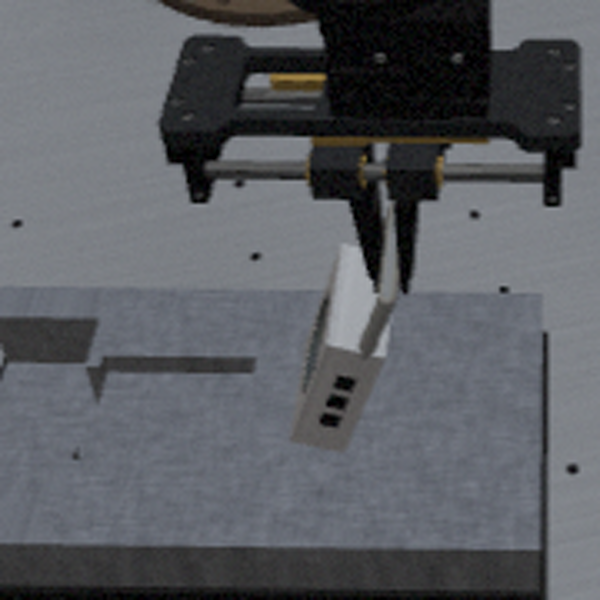

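The camera's lower edge slid to about foam x 105 mm instead of pivoting, because the grip's torsion is stiff. I'll lift it, carry it back, and put its lower edge behind the cutout's far wall so it pivots positively.

>>> drive_tool --deltas "0 0 0.1 0;0 0 0.1 0;0 0 0.1 0;-0.044 -0.144 0 0;-0.044 -0.144 0 0;-0.044 -0.144 0 0;-0.044 -0.144 0 0;-0.044 -0.144 0 0;0 0 0 0;0 0 0 0"

```text
t: 8.88
eef_pos: [552.8, -90.8, 205.8]
tcp_rot: [-3.142, 0.0, -0.297]
ft_force: [1.2, 0.3, -3.9]
opening: 0.085
grip_force: 30.0
```

```bash
cat > m.py <<'E'
from h import *
import sys
def prof(f):
    s=env.state(); im,d=shot('scene',f); W=pts('scene',d); q=W[...,:2]-O;fx=q@X;fy=q@Y;Z=W[...,2]
    print('tcp',((s['eef_pos'][:2]-O)@X).round(1),((s['eef_pos'][:2]-O)@Y).round(1),s['eef_pos'][2].round(1),'F',s['ft_force'].round(1))
    # near side face of camera (fy ~ -36), above shelf, bright
    m=(abs(fy+36)<4)&(Z>44)&(fx>-60)&(fx<220)&(im.min(2)>85)&(Z<230)
    m&=~((abs(Z-60)<4)); n,l,st,_=cv2.connectedComponentsWithStats(m.astype('u1'))
    m=l==(1+st[1:,4].argmax()); p=np.stack([fx[m],Z[m]],1).astype('f4'); r=cv2.minAreaRect(p); print(m.sum(),r,cv2.boxPoints(r).round(1).tolist())
    return im
if __name__=='__main__': prof(sys.argv[1])
E
python3 m.py s5.png
```

```text
tcp 53.1 0.1 205.8 F [ 1.2  0.3 -3.9]
2 ((53.82434844970703, 204.85914611816406), (1.8042352199554443, 0.0), -161.69142150878906) [[54.70000076293945, 205.10000610351562], [54.70000076293945, 205.10000610351562], [53.0, 204.60000610351562], [53.0, 204.60000610351562]]
```

```bash
sed -i 's/&(im.min(2)>85)&(Z<230)/\&(Z<185)/; s/abs(fy+36)<4/abs(fy+35.5)<3/' m.py; python3 m.py s5.png
```

```text
tcp 53.6 0.1 205.8 F [-0.4  0.2 -2.9]Traceback (most recent call last):
  File "m.py", line 11, in <module>
    if __name__=='__main__': prof(sys.argv[1])
                             ~~~~^^^^^^^^^^^^^
  File "m.py", line 9, in prof
    m=l==(1+st[1:,4].argmax()); p=np.stack([fx[m],Z[m]],1).astype('f4'); r=cv2.minAreaRect(p); print(m.sum(),r,cv2.boxPoints(r).round(1).tolist())
            ~~~~~~~~~~~~~~~^^
ValueError: attempt to get argmax of an empty sequence
```

Run:
```python
from h import *
z=np.load('pics/scene.npz');im=z['im']
W=pts('scene',z['d']);q=W[...,:2]-O;fx=q@X;fy=q@Y;Z=W[...,2]
m=(abs(fy)<60)&(Z>66)&(Z<170)&(fx>-60)&(fx<210); print(m.sum(), np.percentile(fy[m],[1,50,99]),np.percentile(Z[m],[1,50,99]),np.percentile(fx[m],[1,50,99]))
cv2.imwrite('pics/s5c.png',cv2.resize(im[150:330,130:310,::-1],(600,600),interpolation=cv2.INTER_CUBIC))
```

```text
724 [-31.00441652 -28.47052986  16.7089575 ] [ 88.32172397 141.01650254 169.8478702 ] [ 2.34710347 29.49649168 51.71218902]
```

View pics/s5c.png

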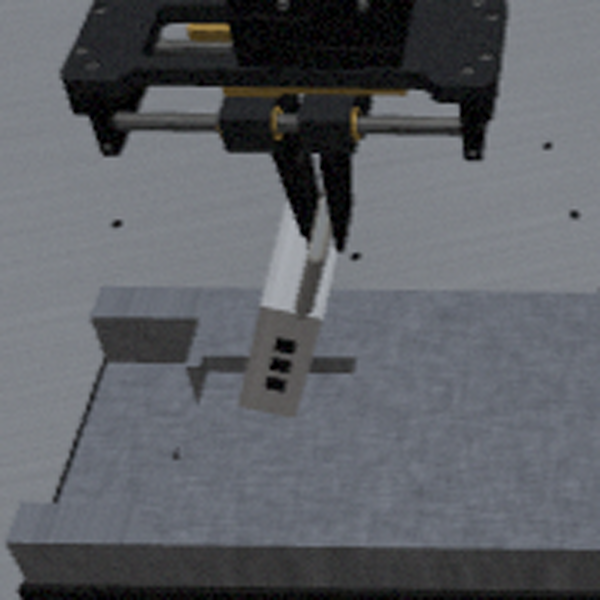

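```bash
cat > m.py <<'E'
from h import *
import sys
def prof(f):
    s=env.state(); im,d=shot('scene',f); W=pts('scene',d); q=W[...,:2]-O;fx=q@X;fy=q@Y;Z=W[...,2]
    e=s['eef_pos']; print('tcp',((e[:2]-O)@X).round(1),((e[:2]-O)@Y).round(1),e[2].round(1),'F',s['ft_force'].round(1))
    m=(abs(fy)<50)&(Z>64)&(Z<170)&(fx>-60)&(fx<215)
    y0=np.percentile(fy[m],15); print('y0',y0); m&=abs(fy-y0)<3
    n,l,st,_=cv2.connectedComponentsWithStats(m.astype('u1')); m=l==(1+st[1:,4].argmax())
    p=np.stack([fx[m],Z[m]],1).astype('f4'); r=cv2.minAreaRect(p); print(m.sum(),r,cv2.boxPoints(r).round(1).tolist())
    A=np.c_[fx[m],Z[m],np.ones(m.sum())]; print('fy fit (dx,dz,c)',np.linalg.lstsq(A,fy[m],rcond=None)[0].round(3))
    return im
if __name__=='__main__': prof(sys.argv[1])
E
python3 m.py s6.png
```

```text
tcp 54.0 0.1 205.8 F [ 0.   0.6 -3.8]
y0 -29.74136788060649
570 ((25.871505737304688, 129.8836212158203), (88.67868041992188, 29.937650680541992), 71.91714477539062) [[-2.0999999046325684, 92.4000015258789], [26.299999237060547, 83.0999984741211], [53.900001525878906, 167.39999389648438], [25.399999618530273, 176.6999969482422]]
fy fit (dx,dz,c) [-4.0000e-03 -2.5000e-02 -2.5441e+01]
```

>>> drive_tool --deltas "0.05 0.026 0 0;0.05 0.027 0 0;0 0 -0.09 0;0 0 -0.09 0;0 0 -0.09 0;0 0 -0.07 0;0 0 0 0;0 0 0 0;0 0 0 0"

```text
t: 9.78
eef_pos: [563.0, -85.1, 171.8]
tcp_rot: [3.141, 0.0, -0.295]
ft_force: [0.7, 0.2, -2.4]
opening: 0.085
grip_force: 30.0
```

```bash
python3 m.py s7.png
```

```text
tcp 61.5 -8.0 171.8 F [ 0.7  0.2 -2.4]
y0 -37.93682923676675
558 ((39.81568145751953, 116.13758850097656), (118.3162841796875, 30.058494567871094), 71.56564331054688) [[6.900000095367432, 64.80000305175781], [35.400001525878906, 55.29999923706055], [72.80000305175781, 167.5], [44.29999923706055, 177.0]]
fy fit (dx,dz,c) [ 4.0000e-03 -2.6000e-02 -3.4555e+01]
```

Run:
```python
from h import *
p=[(63,169.5)]
for t in list(range(110,174,4))+[175,177]:
    r=np.radians(t);s,c=np.sin(r),np.cos(r)
    p.append((43.5-111*c-10*s,60+111*s-10*c))
p=np.array(p)
for a,b in zip(p[1:],np.diff(p,axis=0)): print(a.round(1),(np.r_[X*b[0],b[1]]/100).round(3))
```

```text
[ 72.1 167.7] [ 0.026  0.087 -0.018]
[ 79.5 165.5] [ 0.022  0.071 -0.023]
[ 86.8 162.7] [ 0.021  0.07  -0.028]
[ 93.8 159.4] [ 0.021  0.068 -0.033]
[100.7 155.7] [ 0.02   0.065 -0.038]
[107.2 151.5] [ 0.019  0.063 -0.042]
[113.4 146.8] [ 0.018  0.06  -0.047]
[119.3 141.7] [ 0.017  0.056 -0.051]
[124.8 136.2] [ 0.016  0.053 -0.055]
[129.9 130.4] [ 0.015  0.049 -0.059]
[134.6 124.2] [ 0.014  0.045 -0.062]
[138.9 117.6] [ 0.012  0.041 -0.065]
[142.7 110.9] [ 0.011  0.036 -0.068]
[146.  103.8] [ 0.01   0.032 -0.07 ]
[148.8  96.6] [ 0.008  0.027 -0.073]
[151.1  89.1] [ 0.007  0.022 -0.074]
[153.2  79.6] [ 0.006  0.02  -0.095]
[153.8  75.8] [ 0.002  0.006 -0.038]
```

>>> drive_tool --deltas "0.013 0.044 -0.009 0;0.013 0.043 -0.009 0;0.022 0.071 -0.023 0;0.021 0.07 -0.028 0;0.021 0.068 -0.033 0;0.02 0.065 -0.038 0;0.019 0.063 -0.042 0;0 0 0 0;0 0 0 0"

```text
t: 10.58
eef_pos: [575.9, -42.1, 153.2]
tcp_rot: [3.142, 0.001, -0.294]
ft_force: [-1.3, -1.6, 0.3]
opening: 0.084
grip_force: 30.0
```

```bash
python3 m.py s8.png
```

```text
tcp 106.4 -7.8 153.2 F [-1.3 -1.6  0.3]
y0 -37.514492323803054
616 ((65.38655090332031, 107.20645904541016), (129.41067504882812, 30.384750366210938), 50.3157958984375) [[12.399999618530273, 67.0999984741211], [35.79999923706055, 47.70000076293945], [118.4000015258789, 147.3000030517578], [95.0, 166.6999969482422]]
fy fit (dx,dz,c) [-6.0000e-03 -1.3000e-02 -3.5586e+01]
```

It is pivoting cleanly: tilt is about 130° and the forces are small. Continuing the arc.

>>> drive_tool --deltas "0.018 0.06 -0.047 0;0.017 0.056 -0.051 0;0.016 0.053 -0.055 0;0.015 0.049 -0.059 0;0.014 0.045 -0.062 0;0.012 0.041 -0.065 0;0.011 0.036 -0.068 0;0.01 0.032 -0.07 0;0 0 0 0;0 0 0 0"

```text
t: 11.47
eef_pos: [587.0, -5.1, 105.3]
tcp_rot: [3.142, 0.001, -0.295]
ft_force: [-0.2, -0.0, -0.1]
opening: 0.085
grip_force: 30.0
```

>>> drive_tool --deltas "0.004 0.014 -0.037 0;0.004 0.013 -0.036 0;0.004 0.011 -0.037 0;0.003 0.011 -0.037 0;0.003 0.01 -0.048 0;0.003 0.01 -0.047 0;0.002 0.006 -0.03 0;0 0 0 0;0 0 0 0"

```text
t: 12.22
eef_pos: [589.4, 2.1, 78.4]
tcp_rot: [3.141, 0.0, -0.295]
ft_force: [-0.9, -1.0, 1.1]
opening: 0.088
grip_force: 30.0
```

```bash
python3 m.py s9.png
```

```text
tcp 152.6 -7.9 78.4 F [-0.9 -1.   1.1]
y0 -37.838396055222766
597 ((93.55259704589844, 78.91439056396484), (125.8687744140625, 29.57250213623047), 0.09902329742908478) [[30.600000381469727, 93.5999984741211], [30.600000381469727, 64.0], [156.5, 64.19999694824219], [156.5, 93.80000305175781]]
fy fit (dx,dz,c) [-8.0000e-03  3.0000e-03 -3.6528e+01]
```

>>> drive_tool --deltas "0 0 0 0;0 0 0 0;0 0 0 0;0 0 0 0;0 0 0 0;0 0 0 0" --gripper 0.76

```text
t: 12.77
eef_pos: [589.5, 2.1, 78.7]
tcp_rot: [3.142, -0.0, -0.295]
ft_force: [-0.1, -0.1, 0.5]
opening: 0.238
grip_force: 0.0
```

>>> drive_tool --deltas "0 0 0.1 0;0 0 0.2 0;0 0 0.3 0;0 0 0.3 0;0 0 0.3 0;0 0 0.2 0;0 0 0.2 0;0 0 0 0"

```text
t: 13.43
eef_pos: [590.5, 2.0, 243.5]
tcp_rot: [-3.14, -0.006, -0.295]
ft_force: [0.1, 0.5, 0.3]
opening: 0.238
grip_force: 0.0
```

```bash
cat > c.py <<'E'
from h import *
def port():
    im,d=shot('top','tc.png');W=pts('top',d);q=W[...,:2]-O;fx=q@X;fy=q@Y;Z=W[...,2]
    m=(abs(fy)<50)&(Z>84)&(Z<97)&(fx>5)&(fx<190)
    n,l,st,_=cv2.connectedComponentsWithStats(m.astype('u1')); m=l==(1+st[1:,4].argmax())
    r=cv2.minAreaRect(np.stack([fx[m],fy[m]],1).astype('f4')); print('face',m.sum(),np.median(Z[m]),r)
    A=np.c_[fx[m],fy[m],np.ones(m.sum())]; print('plane',np.linalg.lstsq(A,Z[m],rcond=None)[0].round(4))
    c=np.array(r[0]); b=(np.hypot(fx-c[0],fy-c[1])<24)&(Z>70)&(Z<78); print('port bottom',b.sum(),fx[b].mean(),fy[b].mean(),Z[b].mean())
    print('world of face centre',O+c[0]*X+c[1]*Y)
if __name__=='__main__': port()
E
python3 c.py
```

```text
Traceback (most recent call last):
  File "c.py", line 10, in <module>
    if __name__=='__main__': port()
                             ~~~~^^
  File "c.py", line 5, in port
    n,l,st,_=cv2.connectedComponentsWithStats(m.astype('u1')); m=l==(1+st[1:,4].argmax())
                                                                       ~~~~~~~~~~~~~~~^^
ValueError: attempt to get argmax of an empty sequence
```

>>> drive_tool --deltas "-0.075 0.3 0 0;-0.075 0.3 0 0;-0.075 0.3 0 0;-0.075 0.3 0 0;-0.075 0.3 0 0;-0.075 0.3 0 0;-0.075 0.3 0 0;-0.075 0.3 0 0;-0.075 0.3 0 0;-0.075 0.3 0 0" --gripper 0

```text
t: 14.32
eef_pos: [513.4, 303.4, 237.8]
tcp_rot: [3.141, 0.001, -0.295]
ft_force: [-0.1, 0.8, -0.1]
opening: 0.887
grip_force: 0.0
```

>>> drive_tool --deltas "0 0.2 -0.1 0;0 0.06 -0.1 0;0 0 0 0;0 0 0 0"

```text
t: 14.65
eef_pos: [514.0, 327.4, 217.4]
tcp_rot: [3.139, 0.002, -0.295]
ft_force: [-0.0, 0.1, 0.3]
opening: 0.998
grip_force: 0.0
```

```bash
python3 c.py
python3 - <<'E'
from h import *
s,im,d,W=wpts('w2.png');print(s['eef_pos'],s['tcp_rot'])
Z=W[...,2];m=(Z>55)&(Z<66)&(np.hypot(W[...,0]-514,W[...,1]-328)<35);q=W[m]
print(m.sum(),q.mean(0),cv2.minEnclosingCircle(q[:,:2].astype('f4')))
m=(Z>14)&(Z<26)&(np.hypot(W[...,0]-514,W[...,1]-328)<40);q=W[m]
print(m.sum(),cv2.minEnclosingCircle(q[:,:2].astype('f4')))
E
```

```text
face 1362 89.49404092687024 ((71.38749694824219, -0.23278045654296875), (70.27268981933594, 84.56524658203125), 89.22164154052734)
plane [-2.40000e-03  0.00000e+00  8.95401e+01]
port bottom 394 70.56554854141469 -0.8887524094820358 74.1040764699097
world of face centre [558.43213315 -73.37857592]
[514.48007741 327.06737508 218.19849282] [ 3.14039858e+00  8.77607358e-04 -2.95697947e-01]
1388 [518.37069123 328.79507325  59.87092084] ((517.5947875976562, 329.05279541015625), 20.167644500732422)
972 ((517.561767578125, 329.20574951171875), 30.02296257019043)
```

The camera lies flat and level on the shelf, with its port face at 89.5 mm and the port at foam x 71 mm. Next is the lens.

>>> drive_tool --deltas "0.015 0.01 -0.3 0;0 0 -0.3 0;0 0 -0.3 0;0 0 -0.3 0;0 0 -0.2 0;0 0 -0.15 0;0 0 -0.1 0;0 0 -0.08 0;0 0 0 0;0 0 0 0"

```text
t: 15.58
eef_pos: [516.4, 328.9, 46.2]
tcp_rot: [-3.141, -0.0, -0.296]
ft_force: [-0.4, -0.9, -0.7]
opening: 1.003
grip_force: 0.0
```

>>> drive_tool --deltas "0 0 0 0;0 0 0 0;0 0 0 0;0 0 0 0;0 0 0 0;0 0 0 0;0 0 0 0;0 0 0 0" --gripper 1

```text
t: 16.25
eef_pos: [515.9, 329.1, 45.7]
tcp_rot: [3.142, -0.0, -0.295]
ft_force: [-0.5, 0.0, -0.1]
opening: 0.498
grip_force: 0.0
```

>>> drive_tool --deltas "0 0 0 0;0 0 0 0;0 0 0 0;0 0 0 0"

```text
t: 16.58
eef_pos: [516.0, 329.1, 45.7]
tcp_rot: [3.142, -0.0, -0.295]
ft_force: [0.2, 0.6, -0.7]
opening: 0.419
grip_force: 30.0
```

>>> drive_tool --deltas "0 0 0.1 0;0 0 0.2 0;0 0 0.3 0;0 0 0.3 0;0 0 0.3 0;0 0 0.2 0;0 0 0 0"

```text
t: 17.17
eef_pos: [517.1, 329.7, 190.7]
tcp_rot: [-3.137, -0.005, -0.295]
ft_force: [0.0, -0.1, -1.2]
opening: 0.416
grip_force: 30.0
```

>>> drive_tool --deltas "0.03 -0.3 0 0;0.03 -0.3 0 0;0.03 -0.3 0 0;0.03 -0.3 0 0;0.03 -0.3 0 0;0.03 -0.3 0 0;0.03 -0.3 0 0;0.03 -0.3 0 0;0.03 -0.3 0 0;0.03 -0.3 0 0"

```text
t: 18.0
eef_pos: [545.4, 27.6, 185.1]
tcp_rot: [3.141, 0.001, -0.295]
ft_force: [1.1, -0.1, -2.1]
opening: 0.413
grip_force: 30.0
```

>>> drive_tool --deltas "0.03 -0.3 0 0;0.03 -0.3 0 0;0.03 -0.25 0 0;0.02 -0.18 0 0;0 0 0 0;0 0 0 0;0 0 0 0"

```text
t: 18.58
eef_pos: [556.5, -73.4, 185.2]
tcp_rot: [-3.142, 0.001, -0.295]
ft_force: [0.4, -0.1, -1.9]
opening: 0.418
grip_force: 30.0
```

Run:
```python
from h import *
s,im,d,W=wpts('w3.png');print(s['eef_pos'],s['tcp_rot'])
```

```text
[556.51069893 -73.3769818  185.24441381] [-3.14157470e+00  1.10190003e-03 -2.95214959e-01]
```

View pics/w3.png

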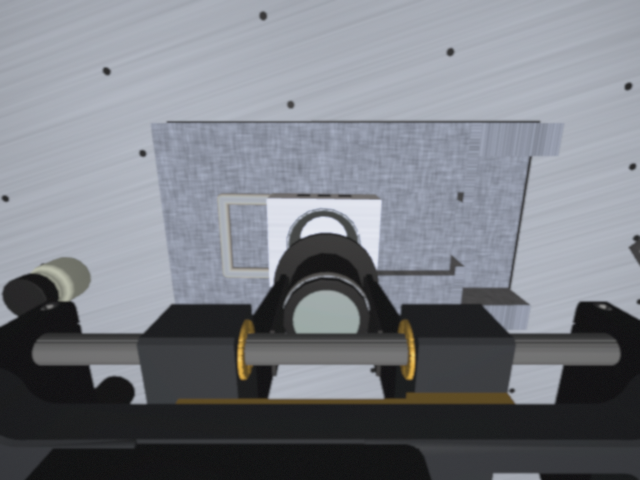

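The wrist view shows the lens held with its flange at (325,265) over the port, whose rim arc shows around (323,215–240).

```bash
cat > w.py <<'E'
from h import *
import sys
from scipy.optimize import least_squares
def circ(p,r):
    f=lambda c:np.hypot(*(p-c).T)-r
    s=least_squares(f,p.mean(0)+[0.,.1],loss='soft_l1',f_scale=.7); return s.x, np.abs(s.fun).mean()
def run(f):
    s,im,d,W=wpts(f);Z=W[...,2];e=s['eef_pos'];print('tcp',e.round(1))
    q=W[...,:2]-O;fx=q@X;fy=q@Y
    near=np.hypot(W[...,0]-e[0],W[...,1]-e[1])<70
    face=(Z>84)&(Z<95)&near&(im.min(2)>120); n,l,st,_=cv2.connectedComponentsWithStats(face.astype('u1'));face=l==(1+st[1:,4].argmax())
    print('face z',np.median(Z[face]),'fx',np.percentile(fx[face],[.5,99.5]).round(1),'fy',np.percentile(fy[face],[.5,99.5]).round(1))
    # port bottom disk & wall: rim = face pixels adjacent to pixels with Z<86 inside face hull
    hole=(Z>70)&(Z<86)&near&(abs(fx-71)<30)&(abs(fy)<31)
    rim=face&(cv2.dilate(hole.astype('u1'),np.ones((3,3)))>0)
    p=W[rim][:,:2]; c,err=circ(p,26.); print('port',len(p),c.round(2),'err',err.round(2),'foam',((c-O)@X).round(1),((c-O)@Y).round(1))
    for lo,hi,r in((e[2]+11,e[2]+18,20.),(e[2]-30,e[2]-22,30.)):
        m=near&(Z>lo)&(Z<hi); k=W[m][:,:2]; 
        if len(k)<50: print('few',len(k)); continue
        h=cv2.convexHull(k.astype('f4'))[:,0]; c2,er=circ(h,r); print('lens r',r,len(k),np.median(Z[m]).round(1),c2.round(2),'err',er.round(2),'rel tcp',(c2-e[:2]).round(2), 'enc',cv2.minEnclosingCircle(k.astype('f4')))
if __name__=='__main__': run(sys.argv[1])
E
python3 w.py w4.png
```

```text
tcp [556.6 -73.1 185.4]
face z 89.80804307360864 fx [ 30.7 114.5] fy [-38.6  24.8]w.py:6: RuntimeWarning: Mean of empty slice.
  s=least_squares(f,p.mean(0)+[0.,.1],loss='soft_l1',f_scale=.7); return s.x, np.abs(s.fun).mean()
  ret = um.true_divide(
Traceback (most recent call last):
  File "w.py", line 21, in <module>
    if __name__=='__main__': run(sys.argv[1])
                             ~~~^^^^^^^^^^^^^
  File "w.py", line 16, in run
    p=W[rim][:,:2]; c,err=circ(p,26.); print('port',len(p),c.round(2),'err',err.round(2),'foam',((c-O)@X).round(1),((c-O)@Y).round(1))
                          ~~~~^^^^^^^
  File "w.py", line 6, in circ
    s=least_squares(f,p.mean(0)+[0.,.1],loss='soft_l1',f_scale=.7); return s.x, np.abs(s.fun).mean()
ValueError: Initial guess is outside of provided bounds
```

```bash
python3 - <<'E'
s=open('w.py').read()
s=s.replace("(Z<86)&near","(Z<88)&near").replace("np.ones((3,3))","np.ones((5,5))").replace("abs(fx-71)<30","abs(fx-72)<30").replace("abs(fy)<31","abs(fy+3)<30")
open('w.py','w').write(s)
E
python3 w.py w4.png
```

```text
tcp [556.7 -72.9 185.5]
face z 89.80702487934326 fx [ 30.7 114.5] fy [-38.6  24.9]
port 236 [563.04 -73.47] err 2.67 foam 72.6 -4.7
lens r 20.0 4412 199.9 [558.49 -73.7 ] err 4.83 rel tcp [ 1.82 -0.76] enc ((566.7850341796875, -76.3565673828125), 28.782947540283203)
lens r 30.0 2457 159.7 [557.78 -73.45] err 0.51 rel tcp [ 1.11 -0.51] enc ((560.0438232421875, -74.1988754272461), 29.7199764251709)
```

The wrist and top estimates agree on the displacement, so the target TCP is about (560.4, −73). Now descending.

>>> drive_tool --deltas "0.038 0 -0.05 0;0 0 -0.1 0;0 0 -0.1 0;0 0 -0.1 0;0 0 -0.07 0;0 0 -0.05 0;0 0 0 0;0 0 0 0;0 0 0 0"

```text
t: 19.48
eef_pos: [560.9, -74.0, 138.9]
tcp_rot: [3.142, -0.001, -0.295]
ft_force: [0.2, 0.1, -2.1]
opening: 0.414
grip_force: 30.0
```

>>> drive_tool --deltas "0 0 -0.03 0;0 0 -0.03 0;0 0 -0.03 0;0 0 -0.03 0;0 0 -0.02 0;0 0 0 0;0 0 0 0"

```text
t: 20.07
eef_pos: [560.7, -73.9, 124.5]
tcp_rot: [3.141, 0.0, -0.295]
ft_force: [-0.4, 0.3, -2.1]
opening: 0.416
grip_force: 30.0
```

>>> drive_tool --deltas "0 0 -0.015 0;0 0 -0.015 0;0 0 -0.01 0;0 0 0 0;0 0 0 0"

```text
t: 20.48
eef_pos: [560.8, -73.9, 120.7]
tcp_rot: [3.141, -0.0, -0.295]
ft_force: [-0.6, 0.4, 0.0]
opening: 0.418
grip_force: 30.0
```

>>> drive_tool --deltas "0 0 -0.01 0;0 0 0 0;0 0 0 0"

```text
t: 20.73
eef_pos: [560.8, -73.9, 120.6]
tcp_rot: [3.141, -0.001, -0.295]
ft_force: [-3.2, 0.9, 9.6]
opening: 0.414
grip_force: 30.0
```

>>> drive_tool --deltas "0 0 0.006 0;0 0 0 0;0 0 0 0"

```text
t: 20.98
eef_pos: [560.8, -73.9, 120.6]
tcp_rot: [3.142, -0.0, -0.295]
ft_force: [-2.6, 1.5, 5.7]
opening: 0.417
grip_force: 30.0
```

>>> drive_tool --deltas "0 0 0 0;0 0 0 0;0 0 0 0;0 0 0 0;0 0 0 0;0 0 0 0;0 0 0 0;0 0 0 0" --gripper 0.2

```text
t: 21.65
eef_pos: [560.7, -73.9, 120.2]
tcp_rot: [3.142, 0.0, -0.295]
ft_force: [0.9, -0.0, -1.0]
opening: 0.798
grip_force: 0.0
```

>>> drive_tool --deltas "0 0 0.1 0;0 0 0.2 0;0 0 0.3 0;0 0 0.3 0;-0.1 -0.3 0.2 0;-0.1 -0.3 0 0;-0.1 -0.3 0 0;-0.1 -0.3 0 0;-0.1 -0.3 0 0;0 0 0 0"

```text
t: 22.48
eef_pos: [509.4, -228.0, 231.1]
tcp_rot: [3.14, -0.001, -0.298]
ft_force: [-0.3, -0.6, -0.2]
opening: 0.8
grip_force: 0.0
```

```bash
cat > f.py <<'E'
from h import *
for n in('scene','top'):
    im,d=shot(n,'f_%s.png'%n);W=pts(n,d);q=W[...,:2]-O;fx=q@X;fy=q@Y;Z=W[...,2]
    nr=np.hypot(fx-71,fy)<60
    m=nr&(Z>130)&(Z<142); print(n,'eye',m.sum(),np.median(Z[m]),fx[m].mean(),fy[m].mean(), cv2.minEnclosingCircle(np.stack([fx[m],fy[m]],1).astype('f4')))
    A=np.c_[fx[m],fy[m],np.ones(m.sum())];print('eye slope',np.linalg.lstsq(A,Z[m],rcond=None)[0][:2].round(3))
    m=nr&(Z>92.5)&(Z<99)&(np.hypot(fx-71,fy)<34); print('flange',m.sum(),np.median(Z[m]),cv2.minEnclosingCircle(np.stack([fx[m],fy[m]],1).astype('f4')))
    m=(Z>86)&(Z<92.4)&(abs(fy)<45)&(fx>10)&(fx<130); print('face',np.median(Z[m]),cv2.minAreaRect(np.stack([fx[m],fy[m]],1).astype('f4')))
E
python3 f.py
```

```text
scene eye 367 135.66155733560595 73.29505886613602 -5.660206324818719 ((72.67804718017578, -3.1540629863739014), 20.621625900268555)
eye slope [-0.019  0.055]
flange 337 95.64247240038992 ((71.83956909179688, -4.4625773429870605), 32.41815185546875)
face 90.4772315663555 ((73.98773956298828, -2.8842124938964844), (72.48589324951172, 84.33710479736328), 88.8169937133789)
top eye 445 134.87619957091408 70.66787909648325 -0.71673765277623 ((70.4075927734375, -1.0634106397628784), 20.099397659301758)
eye slope [-0.012 -0.002]
flange 361 94.84756924097928 ((69.60015106201172, -1.5514620542526245), 32.92177963256836)
face 89.71631468170762 ((71.29501342773438, -0.2476959228515625), (70.57278442382812, 84.40583801269531), 88.85211181640625)
```

```bash
python3 -c "
from cell import env
print(env.job_done())"
```

```text
the job is handed in; nothing more can be done
None
```

The camera lies port up on the foam shelf with the lens unit seated in its port and released, and I handed the job in at about 22.5 s; the judge's result was not shown. On the way over, the camera rode up onto the shelf standing on its end and the grip pressed up to 47 N, so I carried it back to the cutout and tipped it over the far rim.

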